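Line up the balance weights by size in their tray

TASK

Get the weight set ready for the balance check, where the weights are put on the pan in order of load: stand the four loose steel weights upright in the four empty recesses of the grey tray, one in each, so that the whole row of six falls in size step by step from the largest weight at one end to the smallest at the other. Those two end weights already stand in their places, at either end: leave them where they are, and do not tip any weight over.

Things in the scene. Friction and masses are not known exactly. Their poses are not given: they have to be found in the camera images.
- weight_32: the largest of the four loose stainless-steel laboratory weights that stand upright on the worktop: a cylinder 32 mm in diameter and 35 mm high with a narrower neck and a round lifting knob 19 mm in diameter on it, 53 mm high in all. Origin: centre of its underside; z is its axis, up (yaw means nothing). Take it round the body's upper half or by the knob, from above.
- weight_26: the second largest of the four loose stainless-steel laboratory weights that stand upright on the worktop: a cylinder 26 mm in diameter and 29 mm high with a narrower neck and a round lifting knob 15 mm in diameter on it, 44 mm high in all. Origin: centre of its underside; z is its axis, up (yaw means nothing). Take it round the body's upper half or by the knob, from above.
- weight_20: the third largest of the four loose stainless-steel laboratory weights that stand upright on the worktop: a cylinder 20 mm in diameter and 23 mm high with a narrower neck and a round lifting knob 12 mm in diameter on it, 35 mm high in all. Origin: centre of its underside; z is its axis, up (yaw means nothing). Take it round the body's upper half or by the knob, from above.
- weight_15: the smallest of the four loose stainless-steel laboratory weights that stand upright on the worktop: a cylinder 15 mm in diameter and 18 mm high with a narrower neck and a round lifting knob 9 mm in diameter on it, 27 mm high in all. Origin: centre of its underside; z is its axis, up (yaw means nothing). Take it round the body's upper half or by the knob, from above.
- weight_largest: the largest weight of the set, 38 mm in diameter and 62 mm high, same shape; stands already in one END recess of the tray (either end, it changes) and stays there. Origin: centre of its underside.
- weight_smallest: the smallest weight of the set, 11 mm in diameter and 20 mm high, same shape; stands already in the other END recess and stays there. Origin: centre of its underside. (Obstacle right of the work: a computer monitor, its upright panel from 0.45 m ahead of the robot onward, right of y = 0.01, up to 0.46 m high; its flat foot, 12 mm high, reaches left to y = 0.09 beyond x = 0.56.)
- recess_1: one of the four empty inner recesses, next to one end recess and recess_2, in the long, low grey tray that lies fixed on the worktop (58 x 289 mm, 14 mm high, six equal round recesses in one straight row, centres 47 mm apart). The recess is 42 mm wide and 7 mm deep with a grey felt disc on its flat floor. Origin: centre of its floor, 7 mm above the worktop and 7 mm below the tray's top; z up; y runs along the row, x across it.
- recess_2: one of the four empty inner recesses, next to recess_1 and recess_3, in the long, low grey tray that lies fixed on the worktop (58 x 289 mm, 14 mm high, six equal round recesses in one straight row, centres 47 mm apart). The recess is 42 mm wide and 7 mm deep with a grey felt disc on its flat floor. Origin: centre of its floor, 7 mm above the worktop and 7 mm below the tray's top; z up; y runs along the row, x across it.
- recess_3: one of the four empty inner recesses, next to recess_2 and recess_4, in the long, low grey tray that lies fixed on the worktop (58 x 289 mm, 14 mm high, six equal round recesses in one straight row, centres 47 mm apart). The recess is 42 mm wide and 7 mm deep with a grey felt disc on its flat floor. Origin: centre of its floor, 7 mm above the worktop and 7 mm below the tray's top; z up; y runs along the row, x across it.
- recess_4: one of the four empty inner recesses, next to recess_3 and the other end recess, in the long, low grey tray that lies fixed on the worktop (58 x 289 mm, 14 mm high, six equal round recesses in one straight row, centres 47 mm apart). The recess is 42 mm wide and 7 mm deep with a grey felt disc on its flat floor. Origin: centre of its floor, 7 mm above the worktop and 7 mm below the tray's top; z up; y runs along the row, x across it.
Things that resemble listed ones, but are neither listed nor needed, are in the scene too. What is shaped like the weight_26 but green or orange is not meant.

How it is judged (in metres and radians):
At the end, for the whole second after the job is handed in: The four loose weights stand upright at rest on the floors of the four inner recesses (height within 3 mm, axis within 15 mm of the recess centre), the 32 mm one next to the largest, then the 26, 20 and 15 mm ones; the end weights stand upright within 15 mm of where they stood (((horizontal distance between weight_largest and recess_1 below 0.08 m and horizontal distance between weight_32 and recess_1 below 0.015 m and z of weight_32 in the frame of recess_1 between -0.003 and 0.003 m and angle between each of weight_32, weight_26, weight_20, weight_15's own z axis and vertical below 0.1 rad and horizontal distance between weight_26 and recess_2 below 0.015 m and z of weight_26 in the frame of recess_2 between -0.003 and 0.003 m and horizontal distance between weight_20 and recess_3 below 0.015 m and z of weight_20 in the frame of recess_3 between -0.003 and 0.003 m and horizontal distance between weight_15 and recess_4 below 0.015 m and z of weight_15 in the frame of recess_4 between -0.003 and 0.003 m) or (horizontal distance between weight_largest and recess_4 below 0.08 m and horizontal distance between weight_32 and recess_4 below 0.015 m and z of weight_32 in the frame of recess_4 between -0.003 and 0.003 m and angle between each of weight_32, weight_26, weight_20, weight_15's own z axis and vertical below 0.1 rad and horizontal distance between weight_26 and recess_3 below 0.015 m and z of weight_26 in the frame of recess_3 between -0.003 and 0.003 m and horizontal distance between weight_20 and recess_2 below 0.015 m and z of weight_20 in the frame of recess_2 between -0.003 and 0.003 m and horizontal distance between weight_15 and recess_1 below 0.015 m and z of weight_15 in the frame of recess_1 between -0.003 and 0.003 m)) and linear speed of each of weight_32, weight_26, weight_20, weight_15 below 0.01 m/s and angular speed of each of weight_32, weight_26, weight_20, weight_15 below 0.1 rad/s and distance of each of weight_largest, weight_smallest from where it was at the start of the episode below 0.015 m and angle between each of weight_largest, weight_smallest's own z axis and vertical below 0.1 rad); the robot touches nothing.
It fails at once if an end weight is lifted out or pushed away (more than 25 mm) (distance of any of weight_largest, weight_smallest from where it was at the start of the episode above 0.025 m).
It fails at once if a weight is tipped over (more than 0.8 rad) (angle between any of weight_32, weight_26, weight_20, weight_15, weight_largest, weight_smallest's own z axis and vertical above 0.8 rad).
It also fails if it takes over 88 s, if anything falls off the work surface, if the arm or the gripper's body presses on something with over 40 N, if the wrist force passes 120 N, or if a joint passes its speed limit or range.

ROBOT

A 6-joint arm with a two-finger parallel gripper is mounted at the origin on the work surface; the furniture and walls round the work are solid. World frame = base frame: x ahead of the robot, y to its left, z up, the work surface at z = 0. Lengths are in mm, angles in rad, forces in N, time in s.
With the tool pointing down it reaches from about 300 to 775 mm from the base axis. Payload 14.6 kg.
Tool frame: the origin (TCP) lies between the finger pads; the fingertips stand 19 mm ahead of it and the grasp point (between the pads) is the TCP; z points along the fingers, y is the line along which they close (so a half turn about z gives the same grasp; the last joint's range is limited). The gripper opens to 94 mm and grips with 3 to 60 N. Pads are 16 mm wide; open, the fingers measure 119 mm over their backs; the gripper's body (75 mm by 177 mm) begins 78 mm behind the grasp point.
Start: joints at [-1.196, 0.3, 1.521, -0, 1.321, -0.067], TCP at [235.154, -497.184, 224.446] pointing down, gripper open.
Joint ranges: [-3.03, 3.03], [-0.79, 2.21], [0.23, 2.52], [-1.04, 4.18], [0, 3.07], [-2.55, 2.55]. Speed limits (rad/s): [2.22, 2.22, 2.57, 3.14, 3.14, 3.14].

INTERFACE

Orientations are given as [roll, pitch, yaw] about the fixed x, y, z axes, in that order (R = Rz(yaw) Ry(pitch) Rx(roll)).
In Python, from cell import monitor, imaging, job, find_in, trace gives the robot as it stands. The module is installed in compiled form; this text tells all that it offers.
- The arm moves only by the tool arm_command, never from a script. Its argument "steps" is a list of rows, each a list of 5 numbers: the opening, from 0 (shut) to 1 (fully open), then the shift along the tool's x, y, z in mm, then the turn about the tool's z in degrees. In form: [[gripper, dx, dy, dz, turn], ...]. A call has 1 to 20 rows; each row is the pose to reach, as a shift and turn from the pose commanded when the call began, along the tool's axes at that moment; what a row does not reach only later rows make up. A row lasts 1/8 s, in which the tool goes at most 62.5 mm and 10.7 degrees, less where a joint would pass 70% of its speed; a pose out of reach is approached as far as the arm can. A call with a gripper value outside its range is refused whole. The fingers move at their own pace and stop on an object; "force" is the grip in N (left out, the last holds). Time passes only in rows, so rows that repeat a pose let the fingers close. It gives the time, the measured TCP pose, the force, the opening and the grip force at its end, in the units of the state.
- monitor.read_state(): the state, without advancing time (a new reading comes with each control period).
- imaging.camera(name): name is "scene" or "top" or "wrist"; returns a dict with "img" (384x512x3 uint8, red, green, blue), "mtx" (3x3 intrinsics, pixels), "D" ([k1, k2, p1, p2, k3] as OpenCV has them; the pictures are not rectified), "view" (4x4, takes a point from world to camera coordinates). Camera axes: x right, y down, z forward; pixel columns grow to the right and rows downward; lengths in mm; the calibration is good to about 2 mm. A picture is of the moment at which its call begins. There is no depth.
- job.sign_off(): hands the job in; it is judged then, once.
Trained networks look in a picture, given as the dict that the camera call returned (one of the last four; its "shot" number tells which), for a name from the list of things; names that differ only in an ending like _2 or _b are one class to them, and where a whole thing is asked for, a point or a joint stands for the part that bears it (a point fixed in the world has none). Each returns a list of dicts, best first, with "p" (0 to 1); they miss things now and then, are a little off and sometimes report something else, mostly with a low value. They report only what shows in the picture. A call takes as long as a camera call. They do not tell look-alikes from the thing itself.
- find_in(picture, target): "rect" ([centre column, centre row, width, height] in pixels, round what is visible of it).
- trace(picture, target): "region" (384x512 bool, what is visible of it) and "rect" ([centre column, centre row, width, height] in pixels, round what is visible of it).
The state is a dict: "clock": time; "joints": joint angles; "qd": joint speeds; "effort": joint torques, N m; "eef_pos": TCP position; "eef_rot": TCP orientation; "wrist_force": force on the tool from outside, world axes, zero at the start; "moment": the same for the moment, N m; "finger_gap": finger opening in mm; "finger_force": force on a finger pad.
Only numpy, scipy, OpenCV 4.12 (cv2) and the standard library are available. Lean on these libraries where they do the work, as an engineer would, in place of code of your own. Each camera call takes 0.05 s, during which the arm holds its last target. There are 200 camera calls.

## Working session

There is one attempt and no reset: what is moved stays moved. The work goes in short steps, Python scripts to look and compute and a tool call to move; the robot and the scene stay as the last step left them, time stands still between calls to the robot, and variables do not carry over. Pictures are saved under pics/ and viewed, at most 14 in all, crops included, and the job is handed in when it is done.

Besides the shell and the picture viewer there is one more tool, called after "Request:" as name([rows], argument=value, ...), one row to a line, values as JSON. arm_command: Moves the arm, as the interface text tells. Its arguments: {"type":"object","properties":{"steps":{"type":"array","items":{"type":"array","items":{"type":"number"}}},"force":{"type":"number"}},"required":["steps"]}

```bash
mkdir -p pics; cat > h.py <<'E'
import numpy as np, cv2
from cell import monitor, imaging, job, find_in, trace
def ray(c,uv,z):
    p=cv2.undistortPoints(np.array([[uv]],float),np.array(c['mtx']),np.array(c['D'],float))[0,0]
    V=np.array(c['view']);R=V[:3,:3];t=V[:3,3];o=-R.T@t;d=R.T@np.array([p[0],p[1],1.])
    return o+d*(z-o[2])/d[2]
def save(c,n,crop=None,s=1):
    im=c['img'][:,:,::-1]
    if crop: im=im[crop[1]:crop[3],crop[0]:crop[2]]
    cv2.imwrite('pics/'+n,cv2.resize(im,None,fx=s,fy=s,interpolation=cv2.INTER_CUBIC))
def proj(c,P):
    V=np.array(c['view']);r,_=cv2.Rodrigues(V[:3,:3])
    return cv2.projectPoints(np.array(P,float).reshape(-1,1,3),r,V[:3,3],np.array(c['mtx']),np.array(c['D'],float))[0].reshape(-1,2)
E
python3 - <<'E'
from h import *
s=monitor.read_state();print(s)
ims=[]
for n in('scene','top'):
    c=imaging.camera(n);save(c,n+'0.png',s=1.5)
    print(n,-np.array(c['view'])[:3,:3].T@np.array(c['view'])[:3,3])
    for t in('weight_32','weight_26','weight_20','weight_15','weight_largest','weight_smallest','recess_1'):
        print(t,[(np.round(d['rect']).astype(int).tolist(),round(d['p'],2)) for d in find_in(c,t)])
E
```

```text
{'clock': 0.0, 'joints': array([-1.19562389e+00,  3.00487582e-01,  1.52159816e+00, -2.24923762e-05,
        1.32069658e+00, -6.66203384e-02]), 'qd': array([8.13940668e-05, 1.25199345e-03, 1.94011686e-03, 1.66405517e-03,
       1.43565000e-03, 1.60072962e-03]), 'effort': array([ 1.70998323e-03, -5.31811130e+01, -3.52731335e+01,  7.08878785e-02,
        2.44223006e-02, -1.14372467e-04]), 'eef_pos': array([ 235.04980711, -496.97020743,  223.87005407]), 'eef_rot': array([-3.14040417e+00, -5.74598176e-05,  4.41798320e-01]), 'wrist_force': array([-0.49165075,  0.62372801,  0.56137144]), 'moment': array([-0.01248185,  0.02217179,  0.01761821]), 'finger_force': 0.0, 'finger_gap': 94.17304982578192}
scene [592.90314499 651.73783709 717.67035804]
weight_32 [([169, 260, 19, 18], 0.79), ([352, 200, 15, 24], 0.75), ([296, 202, 22, 18], 0.62), ([160, 230, 17, 21], 0.61), ([223, 198, 4, 8], 0.58), ([192, 195, 12, 19], 0.57), ([195, 228, 23, 29], 0.55), ([235, 225, 13, 17], 0.5)]
weight_26 [([169, 260, 19, 18], 0.79), ([352, 200, 15, 24], 0.75), ([296, 202, 22, 18], 0.62), ([160, 230, 17, 21], 0.61)
[... 887 characters left out ...]
9, 14], 0.55), ([235, 272, 10, 10], 0.53), ([227, 115, 11, 9], 0.41)]
weight_26 [([224, 140, 12, 18], 0.76), ([258, 142, 10, 13], 0.61), ([203, 118, 9, 14], 0.55), ([235, 272, 10, 10], 0.53), ([227, 115, 11, 9], 0.41)]
weight_20 [([224, 140, 12, 18], 0.76), ([258, 142, 10, 13], 0.61), ([203, 118, 9, 14], 0.55), ([235, 272, 10, 10], 0.53), ([227, 115, 11, 9], 0.41)]
weight_15 [([224, 140, 12, 18], 0.76), ([258, 142, 10, 13], 0.61), ([203, 118, 9, 14], 0.55), ([235, 272, 10, 10], 0.53), ([227, 115, 11, 9], 0.41)]
weight_largest [([202, 235, 17, 17], 0.5)]
weight_smallest []
recess_1 [([282, 213, 16, 13], 0.77), ([242, 225, 12, 17], 0.76), ([257, 218, 16, 20], 0.75), ([222, 228, 17, 11], 0.68)]
```

View pics/scene0.png

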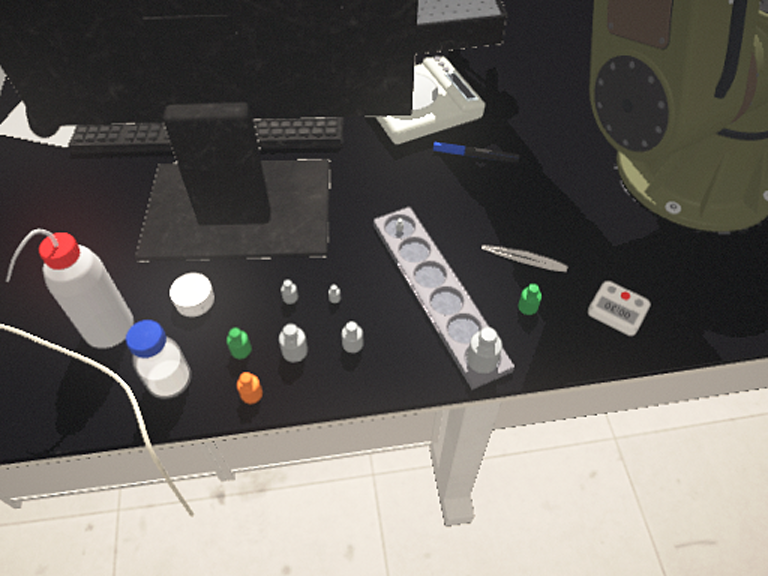

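View pics/top0.png

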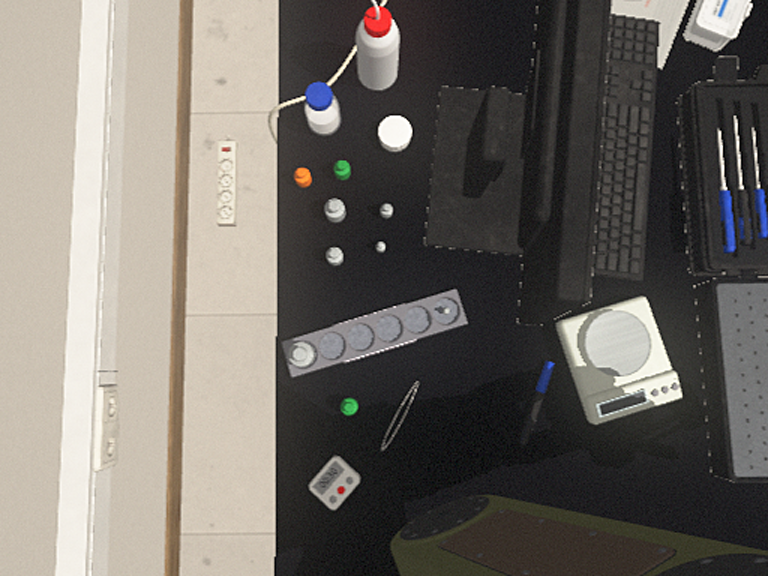

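Scene picture (1.5x pixels): the steel weights are at (293,343), (352,337), (290,292) and (334,294). In top they are at (335,210), (335,256), (386,210) and (380,246). Possible look-alikes in top: green (342,169) and (349,407), orange (303,176), and the end weights (302,352) and (445,309). I choose the four steel ones by colour and size, with a close crop to check.

```bash
python3 - <<'E'
from h import *
W={'32':((335,210),(293,343),53),'26':((335,256),(352,337),44),'20':((386,210),(290,292),35),'15':((380,246),(334,294),27)}
ct=imaging.camera('top');cs=imaging.camera('scene')
save(ct,'topc.png',(180,100,320,290),3)
def blob(c,uv,r=13):
    u,v=int(uv[0]/1.5),int(uv[1]/1.5)
    g=c['img'][v-r:v+r,u-r:u+r].max(2)
    m=(g>70).astype(np.uint8);n,l,s,ce=cv2.connectedComponentsWithStats(m)
    k=min(range(1,n),key=lambda i:np.hypot(*(ce[i]-r))-s[i,4]*.1)
    x,y,w,h,a=s[k];return (u-r+x+(w-1)/2,v-r+y+(h-1)/2),(w,h,a)
for k,(a,b,h) in W.items():
    for c,p in((ct,a),(cs,b)):
        uv,s=blob(c,p);print(k,uv,s,ray(c,uv,h*.5).round(1)[:2])
for c in(ct,cs):
  R=[]
  for d in trace(c,'recess_1'):
    m=d['region'];v,u=np.nonzero(m);
    R.append((ray(c,(u.mean(),v.mean()),10).round(1)[:2].tolist(),round(d['p'],2),d['rect']))
  print(R)
for t in('weight_largest','weight_smallest'):
  for c in(ct,cs):
    print(t,[(ray(c,d['rect'][:2],31 if 'lar' in t else 17).round(1)[:2],d['p']) for d in find_in(c,t)])
# tray
uv=np.array([(302,352),(330,345),(360,337),(388,328),(417,319),(445,309)])/1.5
print([ray(ct,p,10).round(1)[:2].tolist() for p in uv])
for uvc in [(283,343),(459,290),(467,323),(291,376)]: print('corner',ray(ct,np.array(uvc)/1.5,14).round(1))
E
```

```text
32 (np.float64(223.0), np.float64(139.5)) (np.int32(15), np.int32(16), np.int32(188)) [641.5 225.8]
32 (np.float64(195.0), np.float64(227.5)) (np.int32(19), np.int32(26), np.int32(396)) [643.4 229.6]
26 (np.float64(222.5), np.float64(170.5)) (np.int32(12), np.int32(12), np.int32(119)) [567.3 227.6]
26 (np.float64(234.0), np.float64(224.5)) (np.int32(15), np.int32(22), np.int32(256)) [571.2 231.3]
20 (np.float64(257.0), np.float64(140.5)) (np.int32(9), np.int32(10), np.int32(71)) [640.2 144.5]
20 (np.float64(192.5), np.float64(194.0)) (np.int32(12), np.int32(17), np.int32(152)) [643.6 146.7]
15 (np.float64(253.5), np.float64(164.0)) (np.int32(6), np.int32(7), np.int32(38)) [583.6 153.6]
15 (np.float64(222.5), np.float64(195.0)) (np.int32(8), np.int32(13), np.int32(88)) [585.1 155.3]
[([425.7, 231.6], 0.72, [222.3, 229.6, 15.6, 16.3]), ([439.7, 186.7], 0.71, [243.1, 223.3, 10.9, 15.6]), ([466.2, 96.6], 0.52, [279.2, 209.9, 15.8, 9.0]), ([452.8, 141.7], 0.51, [260.1, 218.0, 16.5, 19.8])]
[([430.0, 235.6], 0.83, [307.8, 220.7, 23.8, 19.6]), ([441.3, 191.4], 0.8, [298.0, 203.2, 23.3, 18.8]), ([467.5, 100.5], 0.77, [277.1, 166.7, 16.9, 10.5]), ([455.1, 146.4], 0.53, [285.8, 183.1, 21.0, 11.6])]
weight_largest [(array([414.4, 272.9]), 0.51)]
weight_largest [(array([413.4, 281.8]), 0.7)]
weight_smallest [(array([640.3, 225. ]), 0.56)]
weight_smallest []
[[416.2, 279.0], [426.7, 234.8], [438.8, 187.3], [452.5, 142.9], [466.2, 96.8], [481.6, 52.2]]
corner [430.5 308.4  14. ]
corner [511.2  29.7  14. ]
corner [458.8  18.5  14. ]
corner [379.  295.6  14. ]
```

View pics/topc.png

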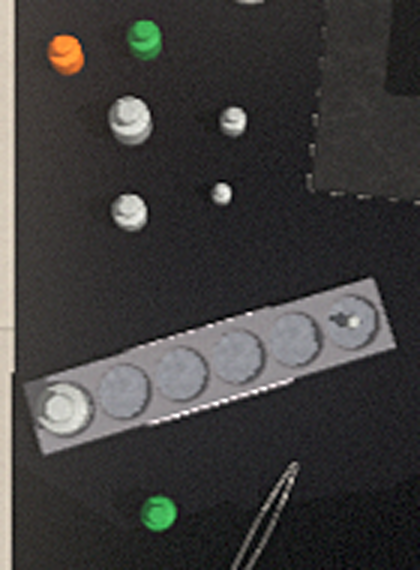

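```bash
cat >> h.py <<'E'
def go(x,y,z,yaw=1.85,pos=None,yaw0=None):
    s=monitor.read_state();p=s['eef_pos'] if pos is None else np.array(pos,float)
    y0=s['eef_rot'][2] if yaw0 is None else yaw0
    d=np.array([x,y,z])-p;c,q=np.cos(y0),np.sin(y0)
    t=np.degrees((yaw-y0+np.pi)%(2*np.pi)-np.pi)
    return [round(v,1) for v in (c*d[0]+q*d[1], q*d[0]-c*d[1], -d[2], -t)]
E
python3 - <<'E'
from h import *
print(go(345,120,260),go(480,190,330))
E
```

```text
[np.float64(363.2), np.float64(-511.0), np.float64(-35.6), np.float64(-80.7)] [np.float64(515.1), np.float64(-516.5), np.float64(-105.6), np.float64(-80.7)]
```

Request:
arm_command([
  [1,363,-511,-36,-81],
  [1,363,-511,-36,-81],
  [1,363,-511,-36,-81],
  [1,363,-511,-36,-81],
  [1,363,-511,-36,-81],
  [1,363,-511,-36,-81],
  [1,363,-511,-36,-81],
  [1,363,-511,-36,-81],
  [1,363,-511,-36,-81],
  [0.7,363,-511,-36,-81],
  [0.7,363,-511,-36,-81],
  [0.7,363,-511,-36,-81],
  [0.7,515,-516,-106,-81],
  [0.7,515,-516,-106,-81],
  [0.7,515,-516,-106,-81],
  [0.7,515,-516,-106,-81],
  [0.7,515,-516,-106,-81],
], force=25)

```text
clock: 3.32
eef_pos: [479.8, 187.8, 330.0]
eef_rot: [-3.141, 0.0, 1.853]
wrist_force: [-1.4, 0.1, 0.3]
finger_gap: 65.8
finger_force: 0.0
```

```bash
python3 - <<'E'
from h import *
c=imaging.camera('wrist');save(c,'w1.png',s=1.5)
s=monitor.read_state();print(s['clock'],s['eef_pos'],s['eef_rot'])
print(-np.array(c['view'])[:3,:3].T@np.array(c['view'])[:3,3])
np.savez('w1.npz',**{k:c[k] for k in('img','mtx','D','view')})
P=[(427.5,233.5),(440.5,189),(453.5,144),(467,98)]
print(proj(c,[(*p,7) for p in P]).round()*1.5)
for d in trace(c,'recess_1'):
    v,u=np.nonzero(d['region']);print('rec',d['p'],np.round(d['rect']),ray(c,d['rect'][:2],10).round(1))
print(proj(c,[(642,227,0),(569,229,0),(642,145,0),(584,154,0)]).round()*1.5)
for d in find_in(c,'weight_32'):print('w',d['p'],np.round(d['rect']),ray(c,d['rect'][:2],20).round(1))
E
```

```text
3.375 [479.59719519 188.0101594  330.17098673] [-3.14098236e+00  8.64519681e-05  1.85373286e+00]
[458.74627928 261.93117257 489.99889835]
[[340.5 177. ]
 [342.  223.5]
 [342.  268.5]
 [343.5 312. ]]
rec 0.89 [230. 208.  28.  21.] [467.5  99.9  10. ]
rec 0.81 [230. 180.  24.  22.] [456.  143.3  10. ]
rec 0.73 [227. 119.  24.  26.] [428.  232.1  10. ]
[[537.  241.5]
 [472.5 220.5]
 [510.  313.5]
 [462.  291. ]]
w 0.8 [158. 118.  18.  18.] [331.6 206.2  20. ]
w 0.74 [410. 140.  30.  19.] [698.4 280.1  20. ]
w 0.72 [365. 163.  25.  23.] [645.2 228.5  20. ]
w 0.69 [345. 213.  14.  15.] [643.8 145.1  20. ]
w 0.68 [402. 182.  26.  20.] [711.1 217.8  20. ]
w 0.61 [317. 148.  21.  24.] [568.7 229.4  20. ]
w 0.6 [310. 198.  10.  13.] [582.3 153.9  20. ]
```

View pics/w1.png

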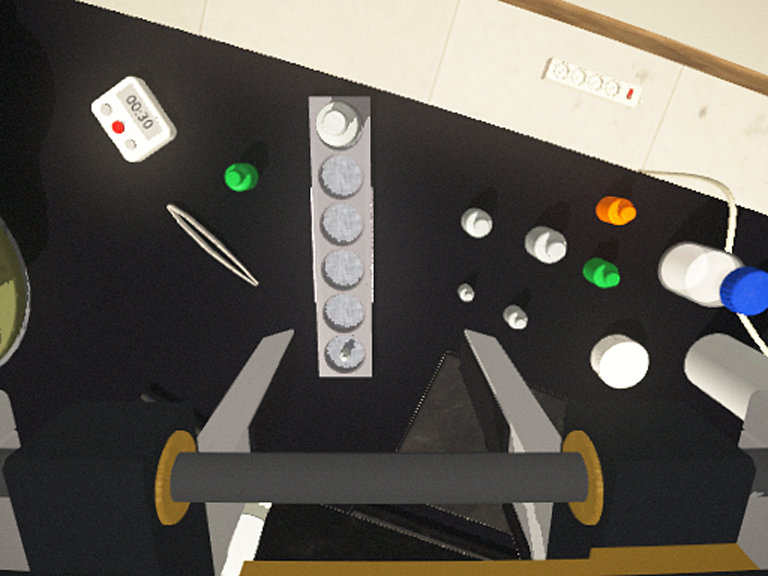

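The wrist view agrees with the estimates: the empty recesses are at (341,176), (343,223), (344,268) and (345,312). The loose weights are 26 at (477,222), 32 at (546,244), 20 at (515,317) and 15 at (466,293). Starting with weight_32.

```bash
python3 - <<'E'
from h import *
print([go(643,228,z) for z in (130,60,30)])
E
```

```text
[[np.float64(-7.8), np.float64(168.0), np.float64(200.5), np.float64(0.3)], [np.float64(-7.8), np.float64(168.0), np.float64(270.5), np.float64(0.3)], [np.float64(-7.8), np.float64(168.0), np.float64(300.5), np.float64(0.3)]]
```

Request:
arm_command([
  [0.7,-8,168,160,0],
  [0.7,-8,168,160,0],
  [0.7,-8,168,160,0],
  [0.7,-8,168,160,0],
  [0.7,-8,168,200,0],
  [0.7,-8,168,240,0],
  [0.7,-8,168,260,0],
  [0.7,-8,168,280,0],
  [0.7,-8,168,290,0],
  [0.7,-8,168,300,0],
  [0.7,-8,168,300,0],
  [0.2,-8,168,300,0],
  [0.2,-8,168,300,0],
  [0.2,-8,168,300,0],
  [0.2,-8,168,300,0],
  [0.2,-8,168,300,0],
  [0.2,-8,168,290,0],
  [0.2,-8,168,260,0],
  [0.2,-8,168,220,0],
  [0.2,-8,168,180,0],
], force=25)

```text
clock: 5.98
eef_pos: [643.4, 228.9, 152.0]
eef_rot: [-3.141, -0.0, 1.856]
wrist_force: [1.1, 0.7, -2.1]
finger_gap: 31.6
finger_force: 25.0
```

```bash
python3 - <<'E'
from h import *
c=imaging.camera('wrist');save(c,'w2.png')
s=monitor.read_state();print(s)
print([go(428,233.5,z) for z in (150,60,38)])
E
```

```text
{'clock': 6.025, 'joints': array([2.88258141e-01, 6.52446388e-01, 1.16326516e+00, 2.87605078e-05,
       1.31804290e+00, 3.49508381e-03]), 'qd': array([ 1.29751864e-03,  4.49738849e-03,  7.02666773e-03,  9.36512398e-04,
       -1.09838046e-01,  2.33127288e-05]), 'effort': array([-3.31179975e-01, -4.67142141e+01, -1.91654474e+01,  2.57571135e-02,
       -5.36252987e-01, -1.90413484e-03]), 'eef_pos': array([645.12849568, 229.47382932, 158.45582186]), 'eef_rot': array([ 3.13375460e+00, -5.52968957e-05,  1.85555252e+00]), 'wrist_force': array([0.70732003, 0.19203388, 3.17302036]), 'moment': array([ 0.0775706 , -0.12755169, -0.05394091]), 'finger_force': 24.999514430528507, 'finger_gap': 31.598128113530464}
[[np.float64(64.9), np.float64(-207.3), np.float64(8.5), np.float64(0.3)], [np.float64(64.9), np.float64(-207.3), np.float64(98.5), np.float64(0.3)], [np.float64(64.9), np.float64(-207.3), np.float64(120.5), np.float64(0.3)]]
```

View pics/w2.png

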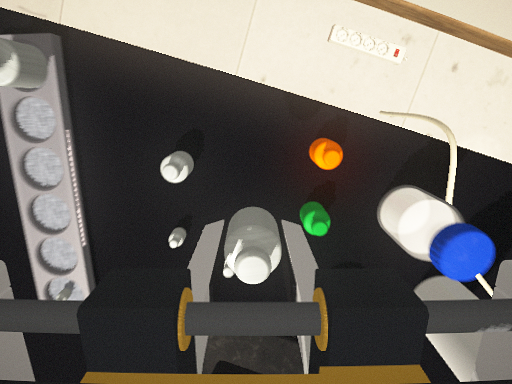

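Weight_32 is held, centred between the fingers at (252,245), with a gap of 31.6. Placing it beside the largest.

Request:
arm_command([
  [0.2,66,-205,0,0],
  [0.2,66,-205,0,0],
  [0.2,66,-205,0,0],
  [0.2,66,-205,0,0],
  [0.2,66,-205,20,0],
  [0.2,66,-205,50,0],
  [0.2,66,-205,80,0],
  [0.2,66,-205,95,0],
  [0.2,66,-205,103,0],
  [0.2,66,-205,108,0],
  [0.2,66,-205,111,0],
  [0.2,66,-205,112,0],
  [0.2,66,-205,112,0],
  [0.2,66,-205,112,0],
])

```text
clock: 7.78
eef_pos: [428.4, 234.8, 38.7]
eef_rot: [3.141, -0.0, 1.856]
wrist_force: [-1.0, -1.3, -2.4]
finger_gap: 31.4
finger_force: 25.0
```

```bash
python3 - <<'E'
from h import *
c=imaging.camera('scene');save(c,'s2.png',(240,130,370,270),4)
s=monitor.read_state();print(s['eef_pos'],s['wrist_force'],s['finger_gap'])
E
```

```text
[428.3725575  234.78596078  38.62796979] [-0.36061823 -0.09136726 -2.84026828] 31.239355007100997
```

View pics/s2.png

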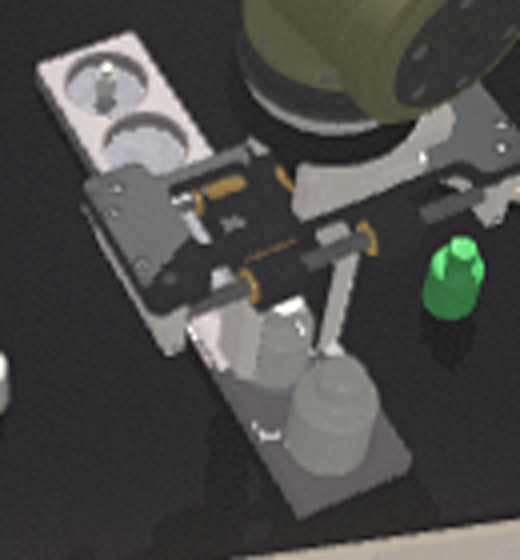

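The crop shows weight_32 at (285,340) upright in the recess beside the largest weight at (332,415). I lower it 1 mm and release.

Request:
arm_command([
  [0.2,0,0,1,0],
  [0.2,0,0,1,0],
  [0.5,0,0,1,0],
  [0.5,0,0,1,0],
  [0.5,0,0,1,0],
  [0.5,0,0,-10,0],
  [0.5,0,0,-30,0],
  [0.5,0,0,-60,0],
  [0.5,0,0,-112,0],
  [0.6,0,0,-112,0],
  [0.6,0,0,-112,0],
])

```text
clock: 9.2
eef_pos: [428.0, 234.6, 150.3]
eef_rot: [-3.141, 0.0, 1.855]
wrist_force: [-0.7, 0.0, -0.3]
finger_gap: 56.4
finger_force: 0.0
```

```bash
python3 - <<'E'
from h import *
s=monitor.read_state();print(s['clock'],s['eef_pos'],s['finger_gap'])
print([go(569.5,229.5,z) for z in (100,30)])
E
```

```text
9.2 [428.0276105  234.61916362 150.2680987 ] 56.43743419444144
[[np.float64(-44.6), np.float64(134.3), np.float64(50.3), np.float64(0.3)], [np.float64(-44.6), np.float64(134.3), np.float64(120.3), np.float64(0.3)]]
```

Request:
arm_command([
  [0.6,-45,134,0,0],
  [0.6,-45,134,0,0],
  [0.6,-45,134,0,0],
  [0.6,-45,134,40,0],
  [0.6,-45,134,75,0],
  [0.6,-45,134,95,0],
  [0.6,-45,134,108,0],
  [0.6,-45,134,116,0],
  [0.6,-45,134,120,0],
  [0.6,-45,134,120,0],
  [0.1,-45,134,120,0],
  [0.1,-45,134,120,0],
  [0.1,-45,134,120,0],
  [0.1,-45,134,120,0],
  [0.1,-45,134,120,0],
  [0.1,-45,134,110,0],
  [0.1,-45,134,80,0],
  [0.1,-45,134,40,0],
  [0.1,-45,134,0,0],
  [0.1,-45,134,0,0],
], force=25)

```text
clock: 11.7
eef_pos: [570.7, 229.6, 154.1]
eef_rot: [3.136, -0.0, 1.856]
wrist_force: [0.7, 0.4, -2.6]
finger_gap: 25.1
finger_force: 25.0
```

```bash
python3 - <<'E'
from h import *
c=imaging.camera('wrist');save(c,'w3.png')
print(proj(c,[(428,233.5,60),(414.5,278,69)]))
s=monitor.read_state();print(s['clock'],s['eef_pos'],s['finger_gap'],go(441,188.7,38))
E
```

```text
[[ 83.86210519 148.54978623]
 [ 69.44844261  88.32002738]]
11.75 [569.80536098 229.31479734 151.64110161] 25.48858538776715 [np.float64(-2.8), np.float64(-135.0), np.float64(113.6), np.float64(0.3)]
```

View pics/w3.png

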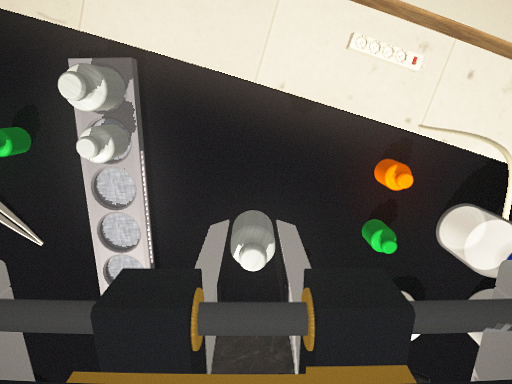

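Weight_32 stands upright in its recess at (100,142), and 26 is held at (252,240). Placing it.

Request:
arm_command([
  [0.1,-3,-135,0,0],
  [0.1,-3,-135,0,0],
  [0.1,-3,-135,0,0],
  [0.1,-3,-135,20,0],
  [0.1,-3,-135,50,0],
  [0.1,-3,-135,80,0],
  [0.1,-3,-135,95,0],
  [0.1,-3,-135,103,0],
  [0.1,-3,-135,108,0],
  [0.1,-3,-135,111,0],
  [0.1,-3,-135,113,0],
  [0.1,-3,-135,113,0],
  [0.5,-3,-135,113,0],
  [0.5,-3,-135,113,0],
  [0.5,-3,-135,113,0],
  [0.5,-3,-135,100,0],
  [0.5,-3,-135,80,0],
  [0.5,-3,-135,40,0],
  [0.5,-3,-135,0,0],
  [0.5,-3,-135,0,0],
])

```text
clock: 14.25
eef_pos: [442.0, 188.8, 153.9]
eef_rot: [3.136, -0.0, 1.856]
wrist_force: [-0.5, 0.3, -0.7]
finger_gap: 47.0
finger_force: 0.0
```

```bash
python3 - <<'E'
from h import *
s=monitor.read_state();print(s['clock'],s['eef_pos'],s['finger_gap'])
c=imaging.camera('wrist')
for d in find_in(c,'weight_15'):print('w',d['p'],np.round(d['rect']),ray(c,d['rect'][:2],15).round(1))
print([go(643,145.5,z) for z in (100,30)])
E
```

```text
14.25 [442.00725666 188.81882478 153.91357053] 46.97543563945575
w 0.95 [252. 141.  35.  39.] [430.  231.9  15. ]
w 0.89 [251. 190.  30.  31.] [443.1 185.6  15. ]
w 0.86 [144. 137.  34.  30.] [331.8 207.1  15. ]
w 0.77 [371. 254.  14.  16.] [582.8 154.6  15. ]
w 0.55 [497. 231.  29.  34.] [703.5 215.   15. ]
w 0.53 [506. 170.  12.  26.] [681.2 276.4  15. ]
[[np.float64(-98.0), np.float64(182.1), np.float64(50.7), np.float64(0.3)], [np.float64(-98.0), np.float64(182.1), np.float64(120.7), np.float64(0.3)]]
```

Request:
arm_command([
  [0.5,-98,183,0,0],
  [0.5,-98,183,0,0],
  [0.5,-98,183,0,0],
  [0.5,-98,183,0,0],
  [0.5,-98,183,40,0],
  [0.5,-98,183,75,0],
  [0.5,-98,183,95,0],
  [0.5,-98,183,108,0],
  [0.5,-98,183,116,0],
  [0.5,-98,183,120,0],
  [0.5,-98,183,120,0],
  [0.1,-98,183,120,0],
  [0.1,-98,183,120,0],
  [0.1,-98,183,120,0],
  [0.1,-98,183,120,0],
  [0.1,-98,183,120,0],
  [0.1,-98,183,110,0],
  [0.1,-98,183,80,0],
  [0.1,-98,183,40,0],
  [0.1,-98,183,0,0],
], force=20)

```text
clock: 16.85
eef_pos: [643.8, 145.7, 152.2]
eef_rot: [3.141, -0.0, 1.856]
wrist_force: [0.9, -0.2, -0.1]
finger_gap: 19.0
finger_force: 20.0
```

```bash
python3 - <<'E'
from h import *
c=imaging.camera('wrist');save(c,'w4.png')
for i in range(3): imaging.camera('top')
s=monitor.read_state();print(s['clock'],s['eef_pos'],s['finger_gap'],go(454.5,144,38))
E
```

```text
17.05 [644.01749814 145.76222526 151.00754071] 19.20532302846429 [np.float64(51.6), np.float64(-182.4), np.float64(113.0), np.float64(0.3)]
```

View pics/w4.png

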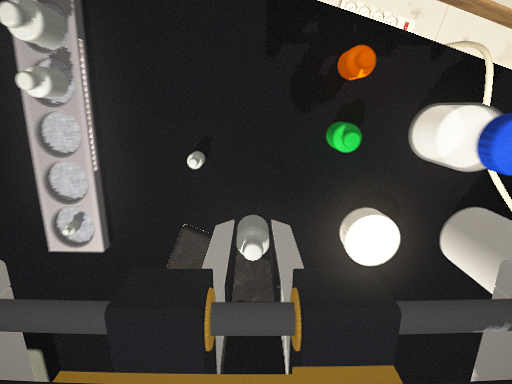

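Weight 20 is held at (253,238). Weight 15 is still standing at (196,160), and 26 is in its recess at (40,82). Placing 20 in the third recess.

Request:
arm_command([
  [0.1,52,-182,0,0],
  [0.1,52,-182,0,0],
  [0.1,52,-182,0,0],
  [0.1,52,-182,0,0],
  [0.1,52,-182,50,0],
  [0.1,52,-182,80,0],
  [0.1,52,-182,95,0],
  [0.1,52,-182,103,0],
  [0.1,52,-182,108,0],
  [0.1,52,-182,111,0],
  [0.1,52,-182,113,0],
  [0.1,52,-182,113,0],
  [0.45,52,-182,113,0],
  [0.45,52,-182,113,0],
  [0.45,52,-182,113,0],
  [0.45,52,-182,100,0],
  [0.45,52,-182,80,0],
  [0.45,52,-182,40,0],
  [0.45,52,-182,0,0],
  [0.45,52,-182,0,0],
])

```text
clock: 19.55
eef_pos: [455.9, 144.8, 153.9]
eef_rot: [3.136, 0.0, 1.856]
wrist_force: [1.0, 0.2, -0.7]
finger_gap: 42.2
finger_force: 0.0
```

```bash
python3 - <<'E'
from h import *
c=imaging.camera('wrist')
for d in find_in(c,'weight_15'):print('w',d['p'],np.round(d['rect']),ray(c,d['rect'][:2],15).round(1))
for i in range(3): imaging.camera('top')
s=monitor.read_state();print(s['clock'],s['eef_pos'],s['finger_gap'])
print([go(583.5,154.5,z) for z in (100,29)])
E
```

```text
w 0.92 [250. 141.  30.  32.] [441.9 187.5  15. ]
w 0.82 [253.  85.  37.  37.] [430.5 236.4  15. ]
w 0.8 [376. 210.  21.  19.] [583.4 156.5  15. ]
w 0.77 [140.  86.  32.  32.] [332.4 207.1  15. ]
w 0.67 [252. 189.  20.  23.] [457.7 143.   15. ]
w 0.63 [501. 188.  21.  31.] [698.4 214.6  15. ]
19.8 [454.21864089 144.41451718 149.56196985] 42.06736358480693
[[np.float64(-26.6), np.float64(126.9), np.float64(49.6), np.float64(0.3)], [np.float64(-26.6), np.float64(126.9), np.float64(120.6), np.float64(0.3)]]
```

Request:
arm_command([
  [0.45,-26,127,0,0],
  [0.45,-26,127,0,0],
  [0.45,-26,127,0,0],
  [0.45,-26,127,40,0],
  [0.45,-26,127,75,0],
  [0.45,-26,127,95,0],
  [0.45,-26,127,108,0],
  [0.45,-26,127,116,0],
  [0.45,-26,127,121,0],
  [0.45,-26,127,121,0],
  [0.05,-26,127,121,0],
  [0.05,-26,127,121,0],
  [0.05,-26,127,121,0],
  [0.05,-26,127,121,0],
  [0.05,-26,127,121,0],
  [0.05,-26,127,121,0],
  [0.05,-26,127,110,0],
  [0.05,-26,127,80,0],
  [0.05,-26,127,40,0],
  [0.05,-26,127,0,0],
], force=15)

```text
clock: 22.3
eef_pos: [583.7, 155.2, 152.3]
eef_rot: [3.141, -0.0, 1.855]
wrist_force: [0.3, 0.4, -0.4]
finger_gap: 14.2
finger_force: 15.0
```

```bash
python3 - <<'E'
from h import *
c=imaging.camera('wrist');save(c,'w5.png')
for i in range(4): imaging.camera('top')
s=monitor.read_state();print(s['clock'],s['eef_pos'],s['finger_gap'],go(467.3,99,37))
E
```

```text
22.55 [583.4821216  155.17702993 149.92743412] 13.895100618272956 [np.float64(-21.3), np.float64(-127.3), np.float64(112.9), np.float64(0.3)]
```

View pics/w5.png

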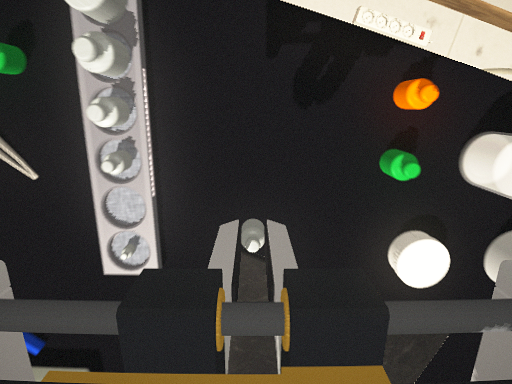

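Weight 15 is held at (253,235). The row reads in order, with only recess (126,205) empty. Placing it there.

Request:
arm_command([
  [0.05,-21,-127,0,0],
  [0.05,-21,-127,0,0],
  [0.05,-21,-127,0,0],
  [0.05,-21,-127,0,0],
  [0.05,-21,-127,50,0],
  [0.05,-21,-127,80,0],
  [0.05,-21,-127,95,0],
  [0.05,-21,-127,103,0],
  [0.05,-21,-127,108,0],
  [0.05,-21,-127,111,0],
  [0.05,-21,-127,113,0],
  [0.05,-21,-127,113,0],
  [0.4,-21,-127,113,0],
  [0.4,-21,-127,113,0],
  [0.4,-21,-127,113,0],
  [0.4,-21,-127,100,0],
  [0.4,-21,-127,80,0],
  [0.4,-21,-127,40,0],
  [0.4,-21,-127,0,0],
  [0.4,-21,-127,-40,0],
])

```text
clock: 25.05
eef_pos: [467.7, 99.4, 192.8]
eef_rot: [3.141, 0.0, 1.855]
wrist_force: [-0.5, 0.0, 0.3]
finger_gap: 37.5
finger_force: 0.0
```

Request:
arm_command([
  [0.4,70,0,-50,0],
  [0.4,70,0,-50,0],
  [0.4,70,0,-50,0],
  [0.4,70,0,-50,0],
])

```text
clock: 25.55
eef_pos: [448.1, 166.0, 240.1]
eef_rot: [-3.141, 0.0, 1.855]
wrist_force: [0.2, 0.2, 0.0]
finger_gap: 37.7
finger_force: 0.0
```

```bash
python3 - <<'E'
from h import *
c=imaging.camera('wrist');save(c,'w6.png',s=1.5)
P=[(428,233.5),(441,188.7),(454.5,144),(467.3,99)]
print(proj(c,[(x,y,z) for (x,y),z in zip(P,(60,51,42,34))]).round()*1.5, proj(c,[(x,y,7) for x,y in P]).round()*1.5)
s=monitor.read_state();print(s['clock'],s['eef_pos'],s['wrist_force'])
E
```

```text
[[378.  168. ]
 [378.  232.5]
 [378.  289.5]
 [378.  342. ]] [[378.  166.5]
 [378.  223.5]
 [378.  279. ]
 [378.  330. ]]
25.6 [448.13726679 165.82593433 239.86104016] [-0.49030697  0.02724056  0.67175369]
```

View pics/w6.png

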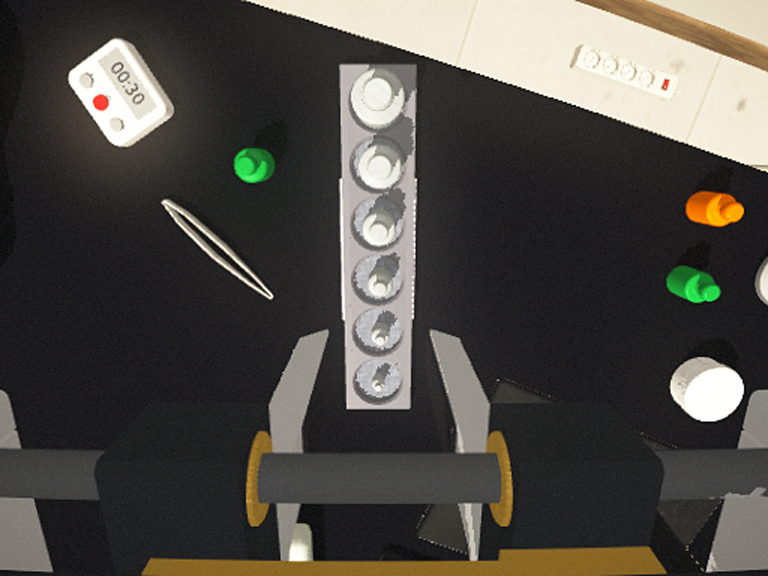

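All six weights stand upright, centred and in order down column 378 (rows 95, 165, 225, 282, 333, 382). Signing off.

```bash
python3 -c "
from h import *
print(job.sign_off())"
```

```text
the job is handed in; nothing more can be done
None
```

The four loose weights stand upright in the inner recesses in falling order (32, 26, 20, 15 mm, starting beside the largest), the end weights were left alone, and the job was handed in at about 26 s; the sign-off returned no verdict, so this rests on the last wrist picture.

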